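# Spin-check the roller bend

### The arm

A 6-joint arm with a two-finger parallel gripper is mounted at the origin on the work surface. World frame = base frame: x ahead of the robot, y to its left, z up, the work surface at z = 0. Lengths are in m, angles in rad, forces in N, time in s.
With the tool pointing down it reaches from about 0.275 to 0.85 m from the base axis. Payload 19 kg.
Tool frame: the origin (TCP) lies where the fingers leave the gripper's body, on its centre line; the fingertips stand 73 mm ahead of it and the grasp point (between the pads) lies 54 mm ahead of it (robot.pinch_z is the distance from the TCP to the grasp point, in m); z points along the fingers, x is the direction in which the jaws open and shut, and the axes are right-handed (so a half turn about z gives the same grasp; the last joint's range is limited). The gripper opens to 85 mm and grips with 20 to 120 N. Pads are 22 mm wide; open, the fingers measure 114 mm over their backs; the gripper's body (76 mm by 85 mm) begins 54 mm behind the grasp point. The pads swing forward as they close: fully open they stand 13 mm farther back than shut.
Start: joints at [-1.477, 0.15, 1.437, -0, 1.554, -0.134], TCP at [0.13, -0.56, 0.304] pointing down, gripper open.
Joint ranges: [-2.8, 2.8], [-0.68, 2.1], [0.12, 2.68], [-1.39, 4.53], [0.16, 2.79], [-2.81, 2.81]. Speed limits (rad/s): [1.89, 1.89, 2.22, 3.01, 3.01, 3.01].

### API

Orientations are given as a rotation vector (axis times angle).
In Python, from cell import monitor, grab_frame, camera_model, finish_job, robot gives the robot as it stands.
- The arm moves only by the tool carry_out, never from a script. Its argument "deltas" is a list of rows, each an object of numbers: "fingers": the opening, from -1 (shut) to 1 (fully open), so that 0 is half open; "dx", "dy", "dz": the shift along the world's x, y, z in mm; "spin": the turn about the world's z in rad. In form: [{"fingers": .., "dx": .., "dy": .., "dz": .., "spin": ..}, ...]. A call has 1 to 10 rows; each row shifts and turns the pose as measured when the row begins; what a row does not reach is not made up. A row lasts 1/8 s, in which the tool goes at most 62.5 mm and 10.7 degrees, less where a joint would pass 70% of its speed; a pose out of reach is approached as far as the arm can. A call with a gripper value outside its range is refused whole. The fingers move at their own pace and stop on an object; "newtons" is the grip in N (left out, the last holds). Time passes only in rows, so rows that do not move let the fingers close. It gives the time, the measured TCP pose, the force and the opening at its end, in the units of the state.
- monitor.observe(): the state, without advancing time (a new reading comes with each control period).
- grab_frame(name): name is "side" or "top" or "wrist"; returns the picture (400x640x3 uint8, red, green, blue); there is no depth.
- camera_model(name): a dict with "fx", "fy", "cx", "cy" (pixels), "pose" (4x4, takes a point from camera to world coordinates). Camera axes: x right, y down, z forward; pixel columns grow to the right and rows downward; lengths in m; the calibration is good to about 2 mm. A picture is of the moment at which its call begins: read the wrist's pose just before it. camera_model takes no time and is no camera call; for the wrist camera it gives the pose at the moment of the call.
- finish_job(): hands the job in, once; it reports no verdict.
The state is a dict: "clock": time; "joint_pos": joint angles; "qvel": joint speeds; "effort": joint torques, N m; "position": TCP position; "tool_rot": TCP orientation; "wrist_force": force on the tool from outside, world axes, zero at the start; "torque": the same for the moment, N m; "width": finger opening in m.
Only numpy, scipy, OpenCV 4.12 (cv2) and the standard library are available. Lean on these libraries where they do the work, as an engineer would, in place of code of your own. Each camera call takes 0.05 s, during which the arm holds its last target.

### The job

Spin-check the small roller bend on the bench before boards are run over it: with the tips of the shut fingers stroke lightly along the tops of its rollers, beginning at the open end and following the bend round to the end where the stop post stands, so that every roller turns in that direction, one after the other. Press only lightly, do not rub against the side guides or bump the stop post, and leave everything else on the bench where it is. Then take the hand away.

Things in the scene. Friction and masses are not known exactly. Their poses are not given: they have to be found in the camera images.
- bend: bench-top bend of a roller conveyor, bolted down: nine grey sprung rollers in an arc between curved steel side guides, on short legs. Origin on the bench top under the middle of the row (under roller 5's middle). x points to the outer side of the bend, y to its left end (roller 1). The row's centre line is an arc of 320 mm radius about (-320, 0) mm. Neighbouring rollers are 7.5 degrees (42 mm) apart
- guides: the two curved side guides, part of the bend (same origin and axes). Inside they stand 82 mm apart, 41 mm either side of the centre line; their tops are 13 mm above the roller tops, so only shut fingers pass well between them. They run 55 mm past the first and last roller; the end without the stop post is open (end plate 25 mm below the roller tops)
- stop: end-stop post: an upright black rubber post, 22 mm in diameter, on a flat foot, fixed on the end plate at one end of the bend, left or right. Origin at its foot, 70 mm above the bench; it stands up to 45 mm above the roller tops. Its axis is 47 mm from that of the last roller, along the row
- end_left (a point): middle of the end plate at the left end (beyond roller 1), 25 mm below the level of the roller tops; holds either the stop post or a flat black plug
- end_right (a point): the same at the right end (beyond roller 9)
- top1 (a point): highest point of roller 1 (the leftmost roller) on the centre line, when not pressed; fixed to the bend, same axes
- top5 (a point): highest point of roller 5 (the middle one of the nine) on the centre line, when not pressed; fixed to the bend, same axes. Every roller is 25 mm in diameter, 76 mm long, and lies radially, top 95 mm above the bench. The axles ride on springs: a roller starts to sink at 2 N and reaches the end of its 5 mm travel at 10 N. A fingertip drags it round; it turns easily and stops at once when let go
- top9 (a point): highest point of roller 9 (the rightmost roller) on the centre line, when not pressed; fixed to the bend, same axes
- roller1 (a joint): turn of roller 1, rad, 0 at the start; grows when its top moves towards the right end (roller 9), falls when its top moves towards the left end; free to turn without limit
- roller2 (a joint): turn of roller 2, rad, 0 at the start; grows when its top moves towards the right end (roller 9), falls when its top moves towards the left end; free to turn without limit
- roller3 (a joint): turn of roller 3, rad, 0 at the start; grows when its top moves towards the right end (roller 9), falls when its top moves towards the left end; free to turn without limit
- roller4 (a joint): turn of roller 4, rad, 0 at the start; grows when its top moves towards the right end (roller 9), falls when its top moves towards the left end; free to turn without limit
- roller5 (a joint): turn of roller 5, rad, 0 at the start; grows when its top moves towards the right end (roller 9), falls when its top moves towards the left end; free to turn without limit
- roller6 (a joint): turn of roller 6, rad, 0 at the start; grows when its top moves towards the right end (roller 9), falls when its top moves towards the left end; free to turn without limit
- roller7 (a joint): turn of roller 7, rad, 0 at the start; grows when its top moves towards the right end (roller 9), falls when its top moves towards the left end; free to turn without limit
- roller8 (a joint): turn of roller 8, rad, 0 at the start; grows when its top moves towards the right end (roller 9), falls when its top moves towards the left end; free to turn without limit
- roller9 (a joint): turn of roller 9, rad, 0 at the start; grows when its top moves towards the right end (roller 9), falls when its top moves towards the left end; free to turn without limit
- glue: small glue bottle, 54 mm wide, 125 mm tall, standing beside the outer side of the bend; origin at its foot; loose, to be left alone
- sole: shoe-sole mould, flat, about 196 x 68 x 14 mm, lying beyond the outer side of the bend; origin under its middle; loose, to be left alone
- offcut: wooden offcut 40 x 85 x 28 mm lying on the inner side of the bend; origin under its middle; loose, to be left alone
- jar: clear jar with a steel lid, 52 mm wide, 62 mm tall, standing on the inner side of the bend; origin at its foot; loose, to be left alone
- mug: white mug, 80 mm wide, 92 mm tall, on the robot's left; origin at its foot; loose, to be left alone
- wrench: steel wrench lying on the robot's right; loose, to be left alone
- driver: screwdriver lying on the robot's left; loose, to be left alone

How it is judged:
By the outcome, as a careful person would: the job done as asked, in the order asked, and still so for the second after the job is handed in, with the robot touching nothing.
It also fails if it takes over 45 s, if anything falls off the work surface, if the arm or the gripper's body presses on something with over 40 N, if the wrist force passes 120 N, or if a joint passes its speed limit or range.

## Working session

There is one attempt and no reset: what is moved stays moved. The work goes in short steps, Python scripts to look and compute and a tool call to move; the robot and the scene stay as the last step left them, time stands still between calls to the robot, and variables do not carry over. Pictures are saved under pics/ and viewed, and the job is handed in when it is done.

Besides the shell and the picture viewer there is one more tool, called as name(argument=value, ...) on one line, values as JSON. carry_out: Moves the arm, as the interface text tells. Its arguments: {"type":"object","properties":{"deltas":{"type":"array","items":{"type":"object","properties":{"fingers":{"type":"number"},"dx":{"type":"number"},"dy":{"type":"number"},"dz":{"type":"number"},"spin":{"type":"number"}}}},"newtons":{"type":"number"}},"required":["deltas"]}

```bash
mkdir -p pics; ls
python3 - <<'E'
from cell import monitor, grab_frame, camera_model, robot
import cv2, numpy as np
s=monitor.observe(); print(s)
for n in ("top","side"):
    im=grab_frame(n); cv2.imwrite(f"pics/{n}0.png",im[:,:,::-1])
    m=camera_model(n); print(n,{k:np.round(v,4).tolist() for k,v in m.items()})
print(robot.pinch_z)
E
```

```text
pics
{'clock': 0.0, 'joint_pos': array([-1.47703054e+00,  1.50980293e-01,  1.43800378e+00, -6.16513862e-06,
        1.55377771e+00, -1.33987040e-01]), 'qvel': array([ 0.001536  , -0.00111937,  0.00063113,  0.00046087,  0.00092508,
       -0.00095076]), 'effort': array([-1.88174905e-03, -7.13050747e+01, -5.70865166e+01, -3.05908088e-04,
        8.87014117e-03, -6.31678313e-05]), 'position': array([ 0.12980126, -0.56000731,  0.30329222]), 'tool_rot': array([-2.45881993e+00,  1.95410776e+00,  1.27884413e-03]), 'wrist_force': array([ 0.05808782, -0.25076412,  0.35632826]), 'torque': array([ 0.0229818 , -0.02264095,  0.02076316]), 'width': 0.08506922005630638}
top {'fx': 507.8575, 'fy': 507.8575, 'cx': 312.87, 'cy': 210.6344, 'pose': [[0.0012, -0.9836, 0.1803, 0.2624], [-1.0, -0.0005, 0.0042, -0.0317], [-0.004, -0.1803, -0.9836, 1.7231], [0.0, 0.0, 0.0, 1.0]]}
side {'fx': 371.1126, 'fy': 371.1126, 'cx': 319.4411, 'cy': 203.8451, 'pose': [[0.9985, -0.0139, 0.0538, 0.504], [-0.0509, -0.6153, 0.7867, -0.8652], [0.0222, -0.7882, -0.615, 0.723], [0.0, 0.0, 0.0, 1.0]]}
0.0539
```

View pics/top0.png

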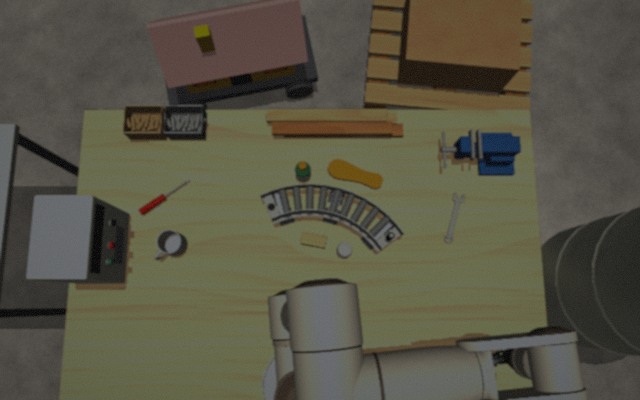

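View pics/side0.png

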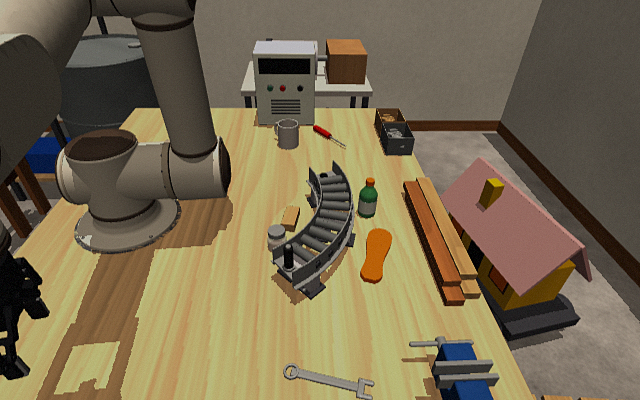

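The side view shows the upright post at about (289,257), which is the near end on the robot's right (−y). The left end has only a flat plug. I'll zoom in to measure.

Run:
```python
import cv2
a=cv2.imread("pics/top0.png")[170:265,250:415]; cv2.imwrite("pics/topz.png",cv2.resize(cv2.convertScaleAbs(a,alpha=1.6),None,fx=4.8,fy=4.8,interpolation=cv2.INTER_CUBIC))
a=cv2.imread("pics/side0.png")[155:305,255:395]; cv2.imwrite("pics/sidez.png",cv2.resize(a,None,fx=4,fy=4,interpolation=cv2.INTER_CUBIC))
```

```text
(no output)
```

View pics/topz.png

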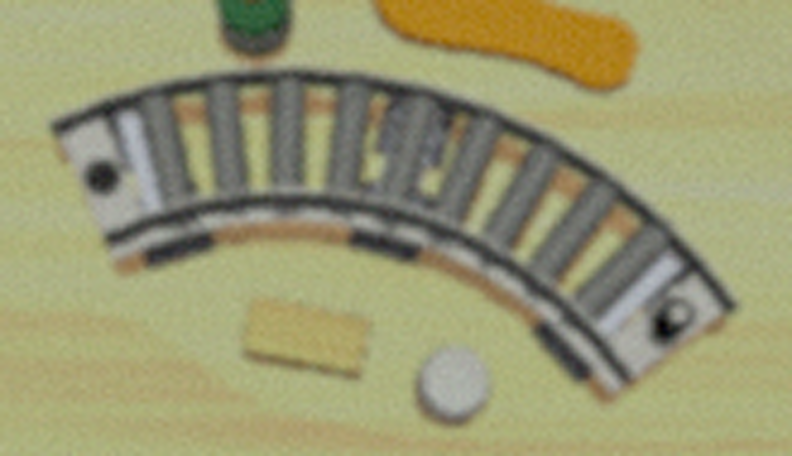

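View pics/sidez.png

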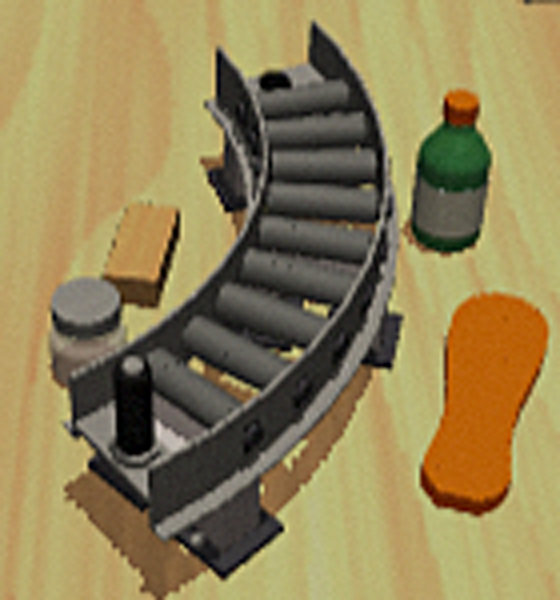

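Both views put the post on the right end plate, so the stroke goes from roller 1 to roller 9. Next I'll fit the arc to the guide top edges.

```bash
cat > h.py <<'E'
import numpy as np
from scipy.optimize import least_squares
def ray(m,uv,z):
    uv=np.atleast_2d(np.array(uv,float)); P=np.array(m["pose"])
    d=np.c_[(uv[:,0]-m["cx"])/m["fx"],(uv[:,1]-m["cy"])/m["fy"],np.ones(len(uv))]@P[:3,:3].T
    t=(z-P[2,3])/d[:,2]; return P[:3,3]+d*t[:,None]
def proj(m,p):
    P=np.array(m["pose"]); c=(np.atleast_2d(p)-P[:3,3])@P[:3,:3]
    return np.c_[c[:,0]/c[:,2]*m["fx"]+m["cx"],c[:,1]/c[:,2]*m["fy"]+m["cy"]]
E
python3 - <<'E'
from h import *
from cell import camera_model
m=camera_model("top"); off=np.array([250,170])
o=np.array([[52,125],[140,92],[220,77],[290,74],[360,80],[430,95],[500,122],[580,165],[650,217],[735,308]])/4.8+off
i=np.array([[108,240],[200,208],[280,198],[360,205],[440,228],[510,267],[570,315],[628,382]])/4.8+off
O=ray(m,o,.108)[:,:2];I=ray(m,i,.108)[:,:2]
f=lambda p:np.r_[np.hypot(*(O-p[:2]).T)-.362-p[2],np.hypot(*(I-p[:2]).T)-.278+p[2]]
r=least_squares(f,[.2,0,0]);c=r.x[:2];print(r.x,np.abs(r.fun).max())
a=lambda q:np.degrees(np.arctan2(*(q-c)[::-1]))
L=[a(O[0]),a(I[0])];R=[a(O[-1]),a(I[-1])];print(L,R)
th=(np.mean(L)+np.mean(R))/2;print("yaw",th)
# rollers mid & plug/post check
def lines(pts):
    return [a(ray(m,np.array(p)/4.8+off,.095)[0,:2]) for p in pts]
print(lines([(167,145),(227,137),(288,133),(348,135),(409,148),(467,170),(522,197),(573,231),(624,268)]))
print("plug",a(ray(m,np.array([102,177])/4.8+off,.07)[0,:2]), "plug r",np.hypot(*(ray(m,np.array([102,177])/4.8+off,.07)[0,:2]-c)))
E
```

```text
[ 0.27862994 -0.01150077  0.00104704] 0.0019249400752730855
[np.float64(25.43108124230716), np.float64(25.12031110489702)] [np.float64(-56.108273884616516), np.float64(-56.256604980676094)]
yaw -15.453371629522106
[np.float64(13.941530919320803), np.float64(6.682506048908002), np.float64(-0.6748477382822777), np.float64(-7.869672839767728), np.float64(-15.330589355363735), np.float64(-22.754692286358956), np.float64(-30.088172775693838), np.float64(-37.40332042447393), np.float64(-44.83045330887407)]
plug 22.633287824469342 plug r 0.3243137410454056
```

The arc fit is consistent to 2 mm: centre (0.279, −0.0115), yaw −15.4°. I'll move above the bend with the fingers shutting on the way, and check with the wrist camera.

carry_out(deltas=[{"fingers": -1,"dx": 42,"dy": 46,"dz": 5},{"fingers": -1,"dx": 42,"dy": 46,"dz": 5},{"fingers": -1,"dx": 42,"dy": 46,"dz": 5},{"fingers": -1,"dx": 42,"dy": 46,"dz": 0},{"fingers": -1,"dx": 42,"dy": 46},{"fingers": -1,"dx": 42,"dy": 46},{"fingers": -1,"dx": 42,"dy": 46},{"fingers": -1,"dx": 42,"dy": 46},{"fingers": -1,"dx": 42,"dy": 46},{"fingers": -1,"dx": 42,"dy": 46}], newtons=30)

```text
schema error: expected keys fingers, dx, dy, dz, spin
```

carry_out(deltas=[{"fingers": -1,"dx": 42,"dy": 46,"dz": 5,"spin": 0},{"fingers": -1,"dx": 42,"dy": 46,"dz": 5,"spin": 0},{"fingers": -1,"dx": 42,"dy": 46,"dz": 5,"spin": 0},{"fingers": -1,"dx": 42,"dy": 46,"dz": 0,"spin": 0},{"fingers": -1,"dx": 42,"dy": 46,"dz": 0,"spin": 0},{"fingers": -1,"dx": 42,"dy": 46,"dz": 0,"spin": 0},{"fingers": -1,"dx": 42,"dy": 46,"dz": 0,"spin": 0},{"fingers": -1,"dx": 42,"dy": 46,"dz": 0,"spin": 0},{"fingers": -1,"dx": 42,"dy": 46,"dz": 0,"spin": 0},{"fingers": -1,"dx": 42,"dy": 46,"dz": 0,"spin": 0}], newtons=30)

```text
clock: 1.35
position: [0.548, -0.0953, 0.3159]
tool_rot: [-2.451, 1.961, 0.004]
wrist_force: [-0.2, -1.3, 0.5]
width: 0.0002
```

Run:
```python
from cell import monitor, grab_frame, camera_model
from h import *
import cv2
c=np.array([.2786,-.0115])
def P(r,d,z): t=np.radians(d); return [c[0]+r*np.cos(t),c[1]+r*np.sin(t),z]
s=monitor.observe();print(s['clock'],s['position'],s['wrist_force'],s['qvel'].round(3))
for n in("wrist","side"):
    m=camera_model(n);im=grab_frame(n)[:,:,::-1].copy()
    print(np.round(m["pose"],3).tolist(),m["fx"])
    cv2.imwrite(f"pics/{n}1.png",im)
    for k in range(1,10):
        a=-15.4+7.5*(5-k)
        for r in(.283,.32,.357):
            u=proj(m,P(r,a,.095))[0]; cv2.circle(im,tuple(int(x) for x in u.round()),2,(0,0,255),-1)
    for a in np.arange(-55,25,2):
        for r in (.279,.361):
            u=proj(m,P(r,a,.108))[0]; cv2.circle(im,tuple(int(x) for x in u.round()),1,(0,255,0),-1)
    cv2.imwrite(f"pics/{n}1o.png",im)
```

```text
1.35 [ 0.54796039 -0.09534861  0.3159469 ] [-0.23879509 -1.26304984  0.48787893] [ 0.866  0.518 -0.555  0.001  0.03   0.865]
[[0.219, -0.923, -0.315, 0.63], [-0.976, -0.209, -0.067, -0.077], [-0.004, 0.322, -0.947, 0.386], [0.0, 0.0, 0.0, 1.0]] 344.67773925285064
[[0.998, -0.014, 0.054, 0.504], [-0.051, -0.615, 0.787, -0.865], [0.022, -0.788, -0.615, 0.723], [0.0, 0.0, 0.0, 1.0]] 371.1126462432223
```

View pics/wrist1o.png

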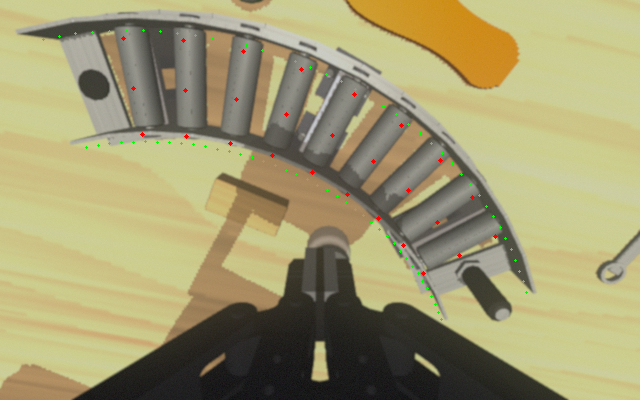

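View pics/side1o.png

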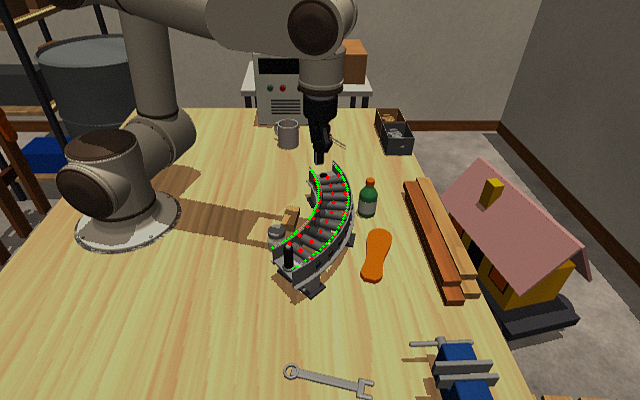

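The side view overlay lies on the rollers and guides. The arm was still moving during the wrist shot (joint speeds up to 0.87 rad/s), so I'll repeat that one at rest.

```bash
cat > look.py <<'E'
import sys
from cell import monitor, grab_frame, camera_model
from h import *
import cv2
def P(r,d,z,c=np.array([.2786,-.0115])): t=np.radians(d); return [c[0]+r*np.cos(t),c[1]+r*np.sin(t),z]
def over(n,out,z=.095):
    m=camera_model(n);im=grab_frame(n)[:,:,::-1].copy()
    cv2.imwrite(f"pics/{out}.png",im)
    for k in range(1,10):
        for r in(.283,.32,.357):
            u=proj(m,P(r,-15.4+7.5*(5-k),z))[0]; cv2.circle(im,tuple(int(x) for x in u.round()),2,(0,0,255),-1)
    for a in np.arange(-55,25,2):
        for r in (.279,.361):
            u=proj(m,P(r,a,.108))[0]; cv2.circle(im,tuple(int(x) for x in u.round()),1,(0,255,0),-1)
    cv2.imwrite(f"pics/{out}o.png",im)
if __name__=="__main__":
    s=monitor.observe();print(s['clock'],s['position'],s['wrist_force'],s['tool_rot'],np.abs(s['qvel']).max().round(4))
    over(sys.argv[1],sys.argv[2])
E
python3 look.py wrist wrist2
```

```text
1.45 [ 0.5493476  -0.09299558  0.31514338] [ 0.16229333 -0.18098385  0.45572279] [-2.45452518  1.95502167  0.00677831] 0.0855
```

View pics/wrist2o.png

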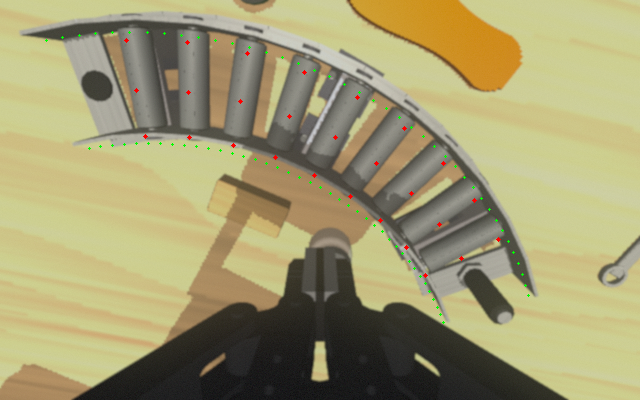

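The wrist overlay is about 8–10 px off. I'll triangulate distinct points across all three views to see which camera disagrees.

```bash
python3 look.py wrist wrist3; python3 look.py top top3
python3 - <<'E'
import cv2
a=cv2.imread("pics/top3o.png")[170:265,250:415]; cv2.imwrite("pics/top3z.png",cv2.resize(cv2.convertScaleAbs(a,alpha=1.6),None,fx=4.8,fy=4.8,interpolation=cv2.INTER_CUBIC))
a=cv2.imread("pics/side1o.png")[155:305,255:395]; cv2.imwrite("pics/side1z.png",cv2.resize(a,None,fx=4,fy=4,interpolation=cv2.INTER_CUBIC))
E
```

```text
1.5 [ 0.54800367 -0.09500929  0.31517859] [-0.65605292 -0.54185301  0.81773148] [-2.45455119  1.95684908  0.00685256] 0.0616
1.55 [ 0.5471928  -0.096367    0.31538958] [-0.61701948 -0.58135993 -0.08828265] [-2.45314615  1.95907857  0.00633098] 0.0431
```

View pics/top3z.png

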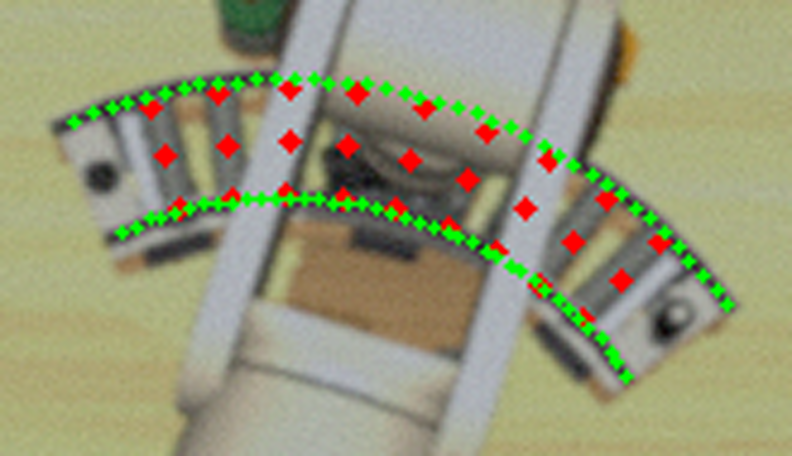

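View pics/side1z.png

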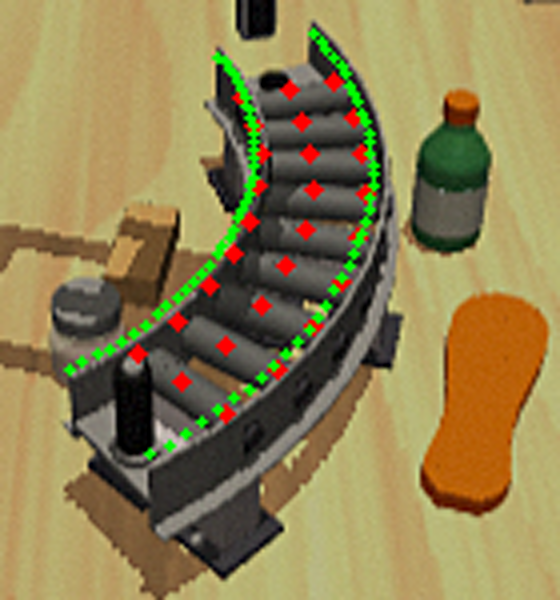

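View pics/wrist3.png

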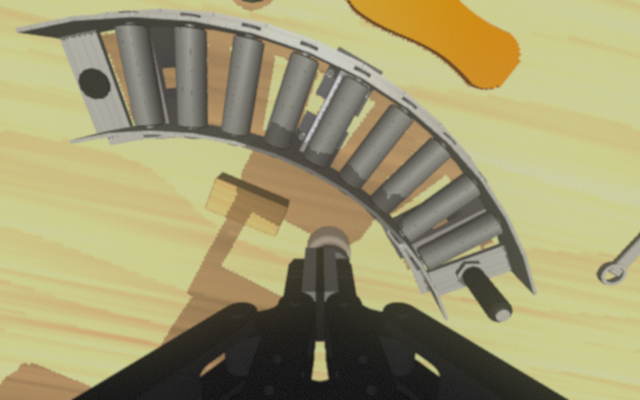

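Run:
```python
from h import *
import cv2, pickle
from cell import camera_model, grab_frame, monitor
s=monitor.observe();print(s['position'],np.abs(s['qvel']).max())
W=camera_model("wrist");im=grab_frame("wrist")[:,:,::-1]
cv2.imwrite("pics/wrist4.png",im);pickle.dump(W,open("w4.pkl","wb"))
print(cv2.absdiff(im,cv2.imread("pics/wrist3.png")).mean())
T=camera_model("top");S=camera_model("side")
z=lambda p,o,f:(np.array(p)+.5)/f-.5+o
pts={"plug":((102,177),(274,79),(95,85)),"OL":((52,125),(313,24),(18,32)),"IL":((108,240),(218,48),(72,141)),"OR":((735,308),(152,470),(533,293)),"IR":((628,382),(70,372),(445,318))}
def lines(m,uv):
    P=np.array(m["pose"]);d=P[:3,:3]@[(uv[0]-m["cx"])/m["fx"],(uv[1]-m["cy"])/m["fy"],1];return P[:3,3],d/np.linalg.norm(d)
def tri(L):
    A=sum(np.eye(3)-np.outer(d,d) for o,d in L);b=sum((np.eye(3)-np.outer(d,d))@o for o,d in L);x=np.linalg.solve(A,b)
    return x,[round(1e3*np.linalg.norm((np.eye(3)-np.outer(d,d))@(x-o)),1) for o,d in L]
for k,(t,s_,w) in pts.items():
    a=lines(T,z(t,np.array([250,170]),4.8));b=lines(S,z(s_,np.array([255,155]),4));c=lines(W,w)
    for n,L in(("TS",[a,b]),("TW",[a,c]),("SW",[b,c]),("TSW",[a,b,c])):
        x,e=tri(L);print(k,n,x.round(4),e)
```

```text
[ 0.5467065  -0.0972803   0.31564746] 0.02859388913039151
5.263151041666666
plug TS [0.5792 0.1143 0.075 ] [np.float64(0.8), np.float64(0.8)]
plug TW [0.579  0.1143 0.0675] [np.float64(0.9), np.float64(0.9)]
plug SW [0.5798 0.1061 0.0804] [np.float64(0.5), np.float64(0.5)]
plug TSW [0.5792 0.1128 0.0742] [np.float64(1.6), np.float64(1.8), np.float64(2.7)]
OL TS [0.6103 0.1461 0.1057] [np.float64(1.9), np.float64(1.9)]
OL TW [0.6092 0.1463 0.1057] [np.float64(0.9), np.float64(0.9)]
OL SW [0.611  0.1452 0.1071] [np.float64(1.0), np.float64(1.0)]
OL TSW [0.6102 0.1462 0.1059] [np.float64(1.8), np.float64(1.9), np.float64(0.4)]
IL TS [0.5322 0.1068 0.1085] [np.float64(3.3), np.float64(3.3)]
IL TW [0.5322 0.109  0.1015] [np.float64(2.9), np.float64(2.9)]
IL SW [0.5359 0.1067 0.1087] [np.float64(0.7), np.float64(0.7)]
IL TSW [0.5335 0.1078 0.1067] [np.float64(4.4), np.float64(2.5), np.float64(2.3)]
OR TS [ 0.4855 -0.3137  0.1022] [np.float64(1.5), np.float64(1.5)]
OR TW [ 0.4843 -0.314   0.1085] [np.float64(1.7), np.float64(1.7)]
OR SW [ 0.4859 -0.3168  0.1069] [np.float64(1.3), np.float64(1.3)]
OR TSW [ 0.4851 -0.3153  0.1059] [np.float64(2.6), np.float64(2.2), np.float64(1.8)]
IR TS [ 0.4363 -0.2402  0.1057] [np.float64(2.5), np.float64(2.5)]
IR TW [ 0.4358 -0.2439  0.1041] [np.float64(3.5), np.float64(3.5)]
IR SW [ 0.4399 -0.2439  0.1095] [np.float64(0.8), np.float64(0.8)]
IR TSW [ 0.4374 -0.2425  0.1074] [np.float64(4.2), np.float64(1.8), np.float64(3.4)]
```

Inner-guide points picked in the top view were off, while side and wrist agree. The corrected centre is about (0.285, −0.0137). I'll redo the overlay on wrist and side.

```bash
sed -i 's/\.2786,-\.0115/.285,-.0137/; s/-15\.4/-15.3/' look.py; python3 look.py wrist wrist5; python3 look.py side side5; python3 look.py top top5
python3 - <<'E'
import cv2,numpy as np
A=cv2.resize(cv2.imread("pics/wrist5o.png")[0:330,10:550],(800,489),interpolation=cv2.INTER_CUBIC);cv2.imwrite("pics/w5z.png",A)
a=cv2.resize(cv2.imread("pics/side5o.png")[155:305,255:395],None,fx=4,fy=4,interpolation=cv2.INTER_CUBIC);cv2.imwrite("pics/s5z.png",a)
E
```

```text
1.65 [ 0.5464576  -0.09785418  0.31590383] [ 0.34180425 -1.11370357  0.34663349] [-2.45030056  1.96229754  0.00505861] 0.0166
1.7 [ 0.54634799 -0.09815209  0.31608428] [-0.56181192 -0.24327215 -0.5692386 ] [-2.44945757  1.96308356  0.00451357] 0.0093
1.75 [ 0.54634731 -0.09826268  0.31623152] [ 0.84050905 -0.78430741 -0.29766473] [-2.44897573  1.9634171   0.00415372] 0.0034
```

View pics/w5z.png

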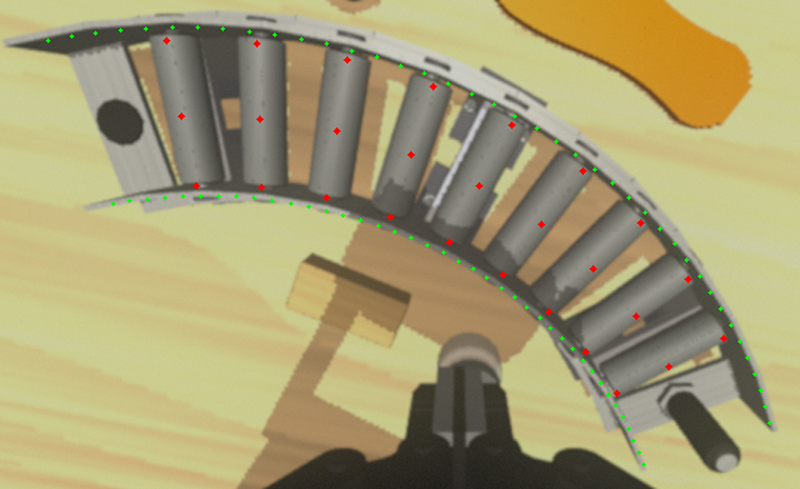

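View pics/s5z.png

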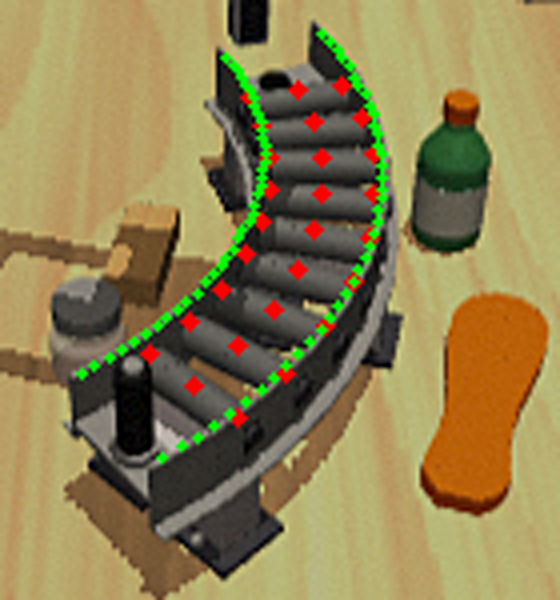

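With the corrected fit the wrist and side views agree to within a few mm. I'll go above the start point, just beyond roller 1, and come down partway.

carry_out(deltas=[{"fingers": -1,"dx": 8,"dy": 40,"dz": 0,"spin": 0.03},{"fingers": -1,"dx": 8,"dy": 40,"dz": 0,"spin": 0.03},{"fingers": -1,"dx": 8,"dy": 40,"dz": 0,"spin": 0.03},{"fingers": -1,"dx": 7,"dy": 40,"dz": 0,"spin": 0.03},{"fingers": -1,"dx": 7,"dy": 37,"dz": 0,"spin": 0.02},{"fingers": -1,"dx": 0,"dy": 0,"dz": 0,"spin": 0},{"fingers": -1,"dx": 0,"dy": 0,"dz": -40,"spin": 0},{"fingers": -1,"dx": 0,"dy": 0,"dz": -40,"spin": 0},{"fingers": -1,"dx": 0,"dy": 0,"dz": -25,"spin": 0},{"fingers": -1,"dx": 0,"dy": 0,"dz": 0,"spin": 0}])

```text
clock: 3.05
position: [0.5829, 0.0935, 0.2113]
tool_rot: [-2.568, 1.802, -0.003]
wrist_force: [-0.2, 0.3, -0.1]
width: -0.0001
```

```bash
python3 look.py side side6;python3 look.py wrist wrist6
python3 - <<'E'
import cv2,numpy as np
from cell import monitor
a=cv2.resize(cv2.imread("pics/side6.png")[105:255,255:395],None,fx=4,fy=4,interpolation=cv2.INTER_CUBIC);cv2.imwrite("pics/s6z.png",a)
s=monitor.observe();print(s['position'],s['tool_rot'],s['wrist_force'])
E
```

```text
3.05 [0.58294651 0.0935016  0.21127772] [-0.18161302  0.26843438 -0.0804723 ] [-2.5683312   1.80175453 -0.0031067 ] 0.0265
3.1 [0.58340318 0.0935829  0.21263464] [ 0.23341816  0.0992935  -0.7360549 ] [-2.56749549  1.80102732 -0.00550839] 0.0353
[0.58382865 0.09387365 0.21362878] [-2.56689452  1.80002136 -0.00749406] [ 0.25805085 -0.80387088  0.26008197]
```

View pics/s6z.png

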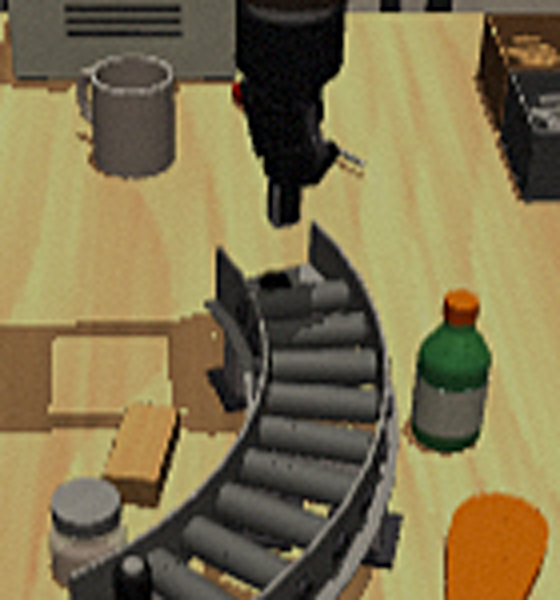

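View pics/wrist6o.png

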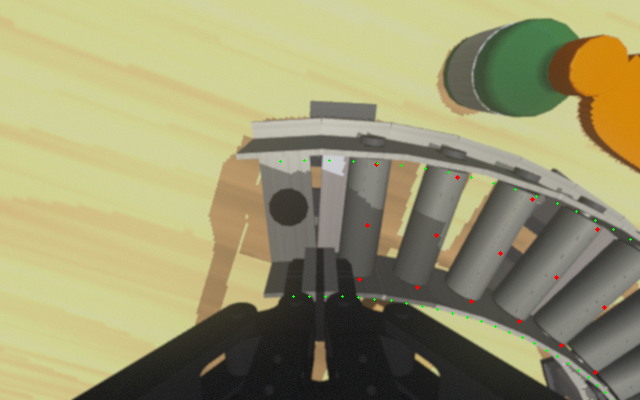

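carry_out(deltas=[{"fingers": -1,"dx": 2,"dy": 4,"dz": -15,"spin": 0},{"fingers": -1,"dx": 0,"dy": 0,"dz": -15,"spin": 0},{"fingers": -1,"dx": 0,"dy": 0,"dz": -8,"spin": 0},{"fingers": -1,"dx": 0,"dy": 0,"dz": 0,"spin": 0},{"fingers": -1,"dx": 0,"dy": 0,"dz": 0,"spin": 0}])

```text
clock: 3.78
position: [0.5866, 0.0978, 0.1753]
tool_rot: [-2.565, 1.799, -0.011]
wrist_force: [0.8, 0.3, -0.0]
width: 0.0001
```

```bash
python3 look.py side side7;python3 look.py wrist wrist7
python3 - <<'E'
import cv2,numpy as np
from cell import monitor
a=cv2.resize(cv2.imread("pics/side7.png")[105:255,255:395],None,fx=4,fy=4,interpolation=cv2.INTER_CUBIC);cv2.imwrite("pics/s7z.png",a)
s=monitor.observe();print(s['clock'],s['position'],s['tool_rot'],s['wrist_force'])
E
```

```text
3.775 [0.58662265 0.09780537 0.17533568] [ 0.78227531  0.32260356 -0.01609216] [-2.56504925  1.79945363 -0.0114171 ] 0.0027
3.825 [0.58659817 0.09782852 0.17533101] [-0.2853798   0.40822916 -0.23374576] [-2.56504218  1.79943007 -0.01140231] 0.0018
3.875 [0.58664916 0.0977738  0.1754534 ] [-2.5648985   1.79943094 -0.01171435] [-0.53954669 -0.10672484  0.28810962]
```

View pics/s7z.png

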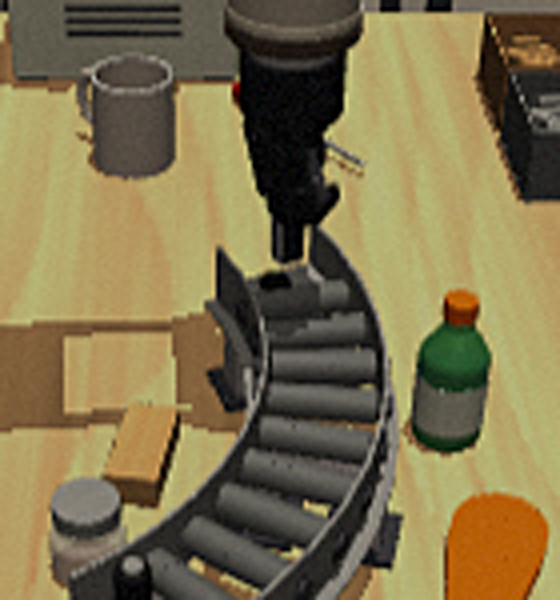

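View pics/wrist7o.png

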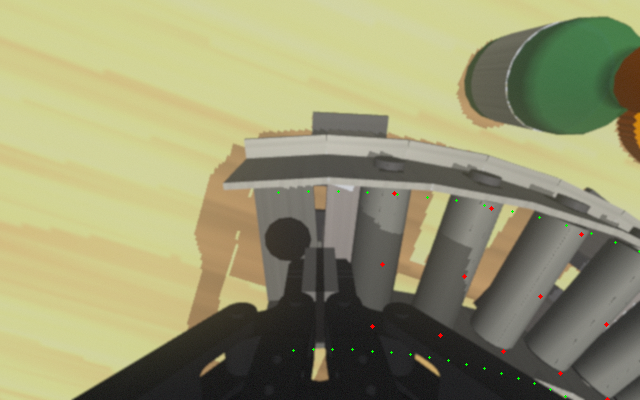

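The tip hangs centred over the end plate ahead of roller 1, clear of the guides. Next I lower it to stroking height and stroke onto roller 1.

carry_out(deltas=[{"fingers": -1,"dx": 0,"dy": 0,"dz": -5,"spin": 0},{"fingers": -1,"dx": 0,"dy": 0,"dz": -4,"spin": 0},{"fingers": -1,"dx": 0,"dy": 0,"dz": 0,"spin": 0},{"fingers": -1,"dx": 0,"dy": 0,"dz": 0,"spin": 0}])

```text
clock: 4.38
position: [0.5868, 0.0978, 0.1662]
tool_rot: [-2.565, 1.799, -0.013]
wrist_force: [0.2, 0.2, -0.8]
width: -0.0004
```

carry_out(deltas=[{"fingers": -1,"dx": 2.5,"dy": -7.5,"dz": 0,"spin": -0.025},{"fingers": -1,"dx": 2.5,"dy": -7.5,"dz": 0,"spin": -0.025},{"fingers": -1,"dx": 2.3,"dy": -7.7,"dz": 0,"spin": -0.025}])

```text
clock: 4.75
position: [0.5946, 0.0738, 0.1666]
tool_rot: [-2.491, 1.9, -0.014]
wrist_force: [-1.1, -0.2, 3.7]
width: 0.0001
```

```bash
cat > st.py <<'E'
from cell import monitor
import numpy as np
s=monitor.observe();p=s['position'];d=p[:2]-[.287,-.0142]
from scipy.spatial.transform import Rotation as R
M=R.from_rotvec(s['tool_rot']).as_matrix(); tip=p+M[:,2]*.073; dt=tip[:2]-[.287,-.0142]
th=np.degrees(np.arctan2(dt[1],dt[0]))
print("t",s['clock'],"p",p.round(4),"tip",tip.round(4),"r",np.hypot(*dt).round(4),"th",th.round(2),"roller",round(5-(th+15.1)/7.5,2),"toolx-tan",round(np.degrees(np.arctan2(M[1,0],M[0,0]))-th+90,1),"F",s['wrist_force'].round(2))
E
python3 st.py
```

```text
t 4.75 p [0.5946 0.0738 0.1666] tip [0.5955 0.074  0.0936] r 0.3208 th 15.95 roller 0.86 toolx-tan -0.6 F [-1.09 -0.2   3.66]
```

About 3.7 N on roller 1, which is light. I'll keep going along the arc, checking height and force.

carry_out(deltas=[{"fingers": -1,"dx": 2.1,"dy": -7.7,"dz": 0,"spin": -0.025},{"fingers": -1,"dx": 1.8,"dy": -7.8,"dz": 0,"spin": -0.025},{"fingers": -1,"dx": 1.6,"dy": -7.8,"dz": 0,"spin": -0.025},{"fingers": -1,"dx": 1.4,"dy": -7.9,"dz": 0,"spin": -0.025},{"fingers": -1,"dx": 1.2,"dy": -7.9,"dz": 0,"spin": -0.025}])

```text
clock: 5.38
position: [0.6034, 0.0314, 0.1668]
tool_rot: [-2.358, 2.064, -0.015]
wrist_force: [-0.5, -0.6, 3.1]
width: -0.0001
```

```bash
python3 st.py
```

```text
t 5.375 p [0.6034 0.0314 0.1668] tip [0.6043 0.0314 0.0938] r 0.3206 th 8.18 roller 1.9 toolx-tan -0.6 F [-0.51 -0.56  3.11]
```

carry_out(deltas=[{"fingers": -1,"dx": 1.0,"dy": -7.9,"dz": -0.2,"spin": -0.025},{"fingers": -1,"dx": 0.8,"dy": -8,"dz": 0,"spin": -0.025},{"fingers": -1,"dx": 0.6,"dy": -8,"dz": 0,"spin": -0.025},{"fingers": -1,"dx": 0.3,"dy": -8,"dz": 0,"spin": -0.025},{"fingers": -1,"dx": 0.1,"dy": -8,"dz": 0,"spin": -0.025}])

```text
clock: 6.0
position: [0.6064, -0.0113, 0.1666]
tool_rot: [-2.215, 2.217, -0.016]
wrist_force: [0.0, 0.6, 3.5]
width: -0.0001
```

```bash
python3 st.py
```

```text
t 6.0 p [ 0.6064 -0.0113  0.1666] tip [ 0.6073 -0.0114  0.0936] r 0.3203 th 0.49 roller 2.92 toolx-tan -0.6 F [0.04 0.57 3.5 ]
```

carry_out(deltas=[{"fingers": -1,"dx": -0.1,"dy": -8,"dz": 0,"spin": -0.025},{"fingers": -1,"dx": -0.3,"dy": -8,"dz": 0,"spin": -0.025},{"fingers": -1,"dx": -0.5,"dy": -8,"dz": 0,"spin": -0.025},{"fingers": -1,"dx": -0.8,"dy": -8,"dz": 0,"spin": -0.025},{"fingers": -1,"dx": -1.0,"dy": -7.9,"dz": 0,"spin": -0.025}])

```text
clock: 6.62
position: [0.6035, -0.0541, 0.1666]
tool_rot: [-2.062, 2.361, -0.017]
wrist_force: [-0.7, -0.1, 4.3]
width: 0.0002
```

```bash
python3 st.py
```

```text
t 6.625 p [ 0.6035 -0.0541  0.1666] tip [ 0.6044 -0.0543  0.0936] r 0.3199 th -7.21 roller 3.95 toolx-tan -0.5 F [-0.69 -0.06  4.26]
```

carry_out(deltas=[{"fingers": -1,"dx": -1.1,"dy": -7.9,"dz": 0,"spin": -0.025},{"fingers": -1,"dx": -1.4,"dy": -7.9,"dz": 0,"spin": -0.025},{"fingers": -1,"dx": -1.6,"dy": -7.8,"dz": 0,"spin": -0.025},{"fingers": -1,"dx": -1.8,"dy": -7.8,"dz": 0,"spin": -0.025},{"fingers": -1,"dx": -2.0,"dy": -7.7,"dz": 0,"spin": -0.025}])

```text
clock: 7.25
position: [0.595, -0.0959, 0.1666]
tool_rot: [-1.9, 2.494, -0.017]
wrist_force: [-0.7, -0.2, 4.3]
width: -0.0001
```

```bash
python3 st.py
```

```text
t 7.25 p [ 0.595  -0.0959  0.1666] tip [ 0.5959 -0.0963  0.0936] r 0.3196 th -14.88 roller 4.97 toolx-tan -0.5 F [-0.72 -0.22  4.3 ]
```

Halfway, so I'll take a quick look at the lateral centring.

```bash
python3 look.py side side8;python3 look.py wrist wrist8
python3 - <<'E'
import cv2,numpy as np
a=cv2.resize(cv2.imread("pics/side8.png")[145:295,255:395],(560,600),interpolation=cv2.INTER_CUBIC)
cv2.imwrite("pics/s8z.png",a)
E
```

```text
7.25 [ 0.59502573 -0.09591528  0.16658652] [-0.72304015 -0.22042549  4.29975709] [-1.89982666  2.4941802  -0.01743558] 0.1117
7.3 [ 0.59481487 -0.0967059   0.16658013] [-2.18917971 -1.211105    2.98990079] [-1.89788322  2.49613614 -0.01768395] 0.0217
```

View pics/s8z.png

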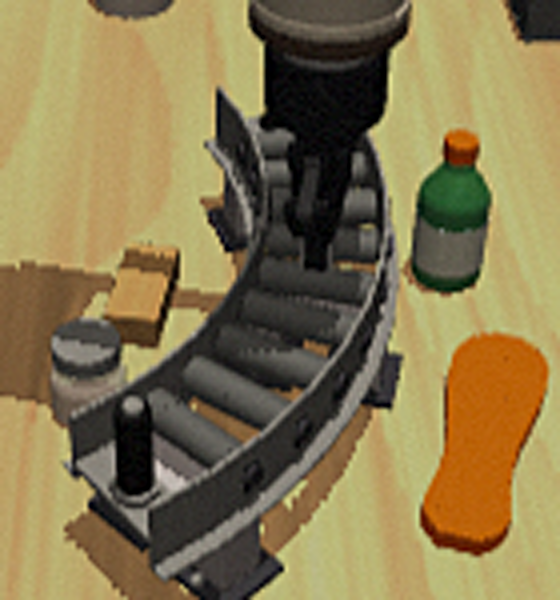

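View pics/wrist8o.png

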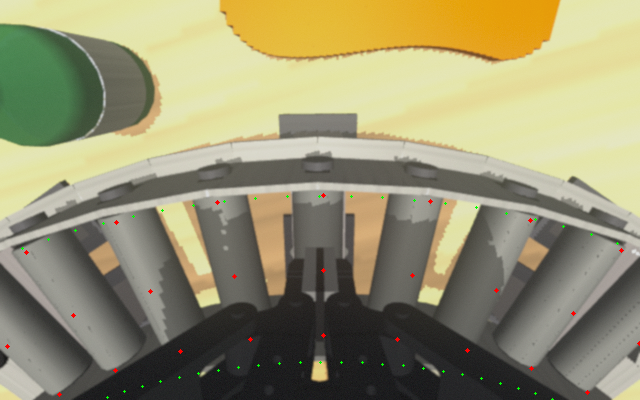

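The side view shows the tip centred in the lane, on roller 5 as predicted: wrist roller column about 319, finger seam 320. I'll carry on.

carry_out(deltas=[{"fingers": -1,"dx": -2.1,"dy": -7.7,"dz": 0,"spin": -0.025},{"fingers": -1,"dx": -2.4,"dy": -7.6,"dz": 0,"spin": -0.025},{"fingers": -1,"dx": -2.6,"dy": -7.6,"dz": 0,"spin": -0.025},{"fingers": -1,"dx": -2.8,"dy": -7.5,"dz": 0,"spin": -0.025},{"fingers": -1,"dx": -3.0,"dy": -7.4,"dz": 0,"spin": -0.025}])

```text
clock: 7.98
position: [0.5813, -0.136, 0.1665]
tool_rot: [-1.731, 2.615, -0.018]
wrist_force: [-0.5, 0.5, 4.0]
width: 0.0002
```

```bash
python3 st.py
```

```text
t 7.975 p [ 0.5813 -0.136   0.1665] tip [ 0.582  -0.1365  0.0935] r 0.3194 th -22.51 roller 5.99 toolx-tan -0.5 F [-0.48  0.54  4.01]
```

carry_out(deltas=[{"fingers": -1,"dx": -3.0,"dy": -7.4,"dz": 0,"spin": -0.025},{"fingers": -1,"dx": -3.2,"dy": -7.3,"dz": 0,"spin": -0.025},{"fingers": -1,"dx": -3.4,"dy": -7.2,"dz": 0,"spin": -0.025},{"fingers": -1,"dx": -3.6,"dy": -7.1,"dz": 0,"spin": -0.025},{"fingers": -1,"dx": -3.8,"dy": -7.0,"dz": 0,"spin": -0.025}])

```text
clock: 8.6
position: [0.5629, -0.1746, 0.1664]
tool_rot: [-1.552, 2.726, -0.018]
wrist_force: [-2.2, 0.9, 3.7]
width: 0.0002
```

```bash
python3 st.py
```

```text
t 8.6 p [ 0.5629 -0.1746  0.1664] tip [ 0.5636 -0.1752  0.0934] r 0.32 th -30.19 roller 7.01 toolx-tan -0.5 F [-2.15  0.9   3.65]
```

carry_out(deltas=[{"fingers": -1,"dx": -4.0,"dy": -6.9,"dz": 0.1,"spin": -0.025},{"fingers": -1,"dx": -4.3,"dy": -6.8,"dz": 0,"spin": -0.025},{"fingers": -1,"dx": -4.5,"dy": -6.7,"dz": 0,"spin": -0.025},{"fingers": -1,"dx": -4.6,"dy": -6.5,"dz": 0,"spin": -0.025},{"fingers": -1,"dx": -4.8,"dy": -6.4,"dz": 0,"spin": -0.025}])

```text
clock: 9.22
position: [0.5392, -0.2102, 0.1666]
tool_rot: [-1.367, 2.824, -0.019]
wrist_force: [-0.9, 1.1, 3.5]
width: 0.0001
```

```bash
python3 st.py
```

```text
t 9.225 p [ 0.5392 -0.2102  0.1666] tip [ 0.5398 -0.2109  0.0936] r 0.3203 th -37.88 roller 8.04 toolx-tan -0.5 F [-0.93  1.07  3.52]
```

carry_out(deltas=[{"fingers": -1,"dx": -5.0,"dy": -6.3,"dz": 0,"spin": -0.025},{"fingers": -1,"dx": -5.1,"dy": -6.1,"dz": 0,"spin": -0.025},{"fingers": -1,"dx": -5.3,"dy": -6.0,"dz": 0,"spin": -0.025},{"fingers": -1,"dx": -5.4,"dy": -5.8,"dz": 0,"spin": -0.025}])

```text
clock: 9.72
position: [0.5168, -0.2362, 0.1665]
tool_rot: [-1.214, 2.894, -0.019]
wrist_force: [0.8, 1.5, 3.9]
width: -0.0003
```

```bash
python3 st.py; python3 look.py side side9;python3 look.py wrist wrist9
python3 - <<'E'
import cv2,numpy as np
a=cv2.resize(cv2.imread("pics/side9.png")[175:315,235:375],(600,600),interpolation=cv2.INTER_CUBIC)
cv2.imwrite("pics/s9z.png",a)
E
```

```text
t 9.725 p [ 0.5168 -0.2362  0.1665] tip [ 0.5174 -0.2369  0.0935] r 0.3204 th -44.03 roller 8.86 toolx-tan -0.5 F [0.81 1.46 3.89]
9.725 [ 0.51683395 -0.23616095  0.16650746] [0.80905367 1.45635386 3.88959872] [-1.21366755  2.89431395 -0.01874533] 0.1186
9.775 [ 0.5163582  -0.23674835  0.16656726] [-1.35211734 -0.94979223  4.05635652] [-1.21144133  2.89562469 -0.01903778] 0.0206
```

View pics/s9z.png

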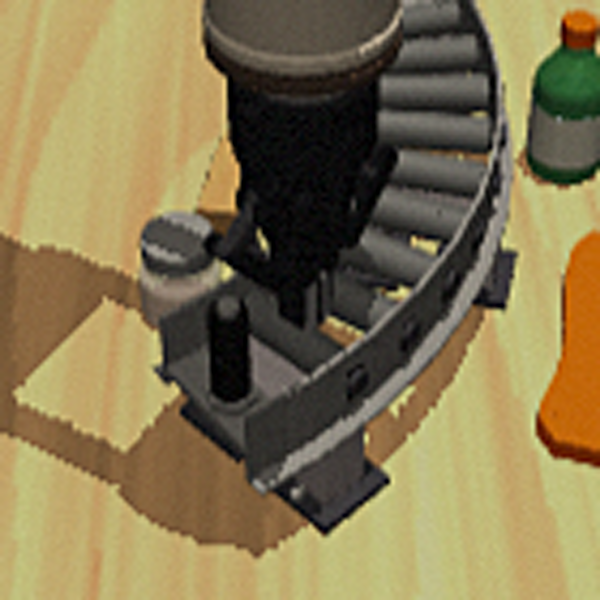

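View pics/wrist9o.png

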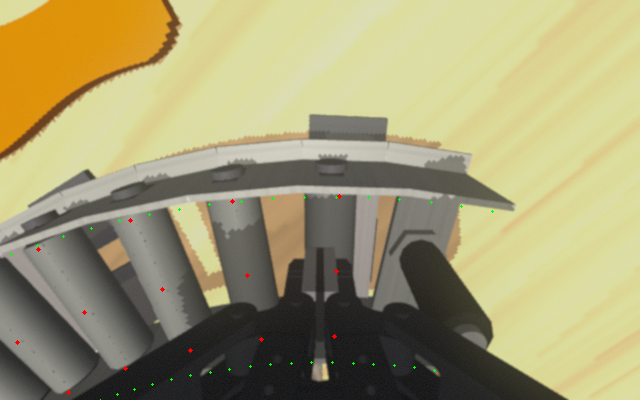

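The tip is on roller 9, about 6 mm short of its crest (roller column about 329, seam 320). The gripper's knuckles point towards the post, so I'll measure their clearance before going further.

Run:
```python
from h import *
from cell import camera_model,monitor
from scipy.spatial.transform import Rotation as R
import cv2
W=camera_model("wrist");S=camera_model("side");s=monitor.observe()
M=R.from_rotvec(s['tool_rot']).as_matrix();p=s['position']
def tl(x,y,z): return p+M@np.array([x,y,z])
# project knuckle candidates at tool (x,0,z) into both views
for n,m,f in(("wrist",W,"wrist9"),("side",S,"side9")):
    im=cv2.imread(f"pics/{f}.png")
    for i,z in enumerate((0.0,.015,.03,.045)):
        for x in(-.05,-.04,-.03,.03,.04,.05):
            u=proj(m,tl(x,0,z))[0].round().astype(int);cv2.circle(im,tuple(int(v) for v in u),1,[(0,0,255),(0,255,0),(255,0,255),(255,255,0)][i],-1)
    th=np.radians(-45.1-8.42);post=[.287+.32*np.cos(th),-.0142+.32*np.sin(th),.14]
    print(n,"post top",proj(m,post)[0].round(1),post)
    u=proj(m,post)[0];cv2.circle(im,(int(u[0]),int(u[1])),2,(0,140,255),-1)
    c=im[215:395,160:520] if n=="wrist" else im[195:285,265:355]
    cv2.imwrite(f"pics/k_{n}.png",cv2.resize(c,None,fx=2.2 if n=="wrist" else 6.5,fy=2.2 if n=="wrist" else 6.5,interpolation=cv2.INTER_NEAREST))
P=tl(0,0,.073);print(P,np.hypot(*(P[:2]-post[:2])), "tool x",M[:,0].round(2))
```

```text
wrist post top [472.4 344. ] [np.float64(0.4772534884927082), np.float64(-0.2715006220675631), 0.14]
side post top [288.  246.4] [np.float64(0.4772534884927082), np.float64(-0.2715006220675631), 0.14]
[ 0.51720224 -0.23712294  0.09360083] 0.052704152807823 tool x [-0.7  -0.71  0.  ]
```

View pics/k_wrist.png

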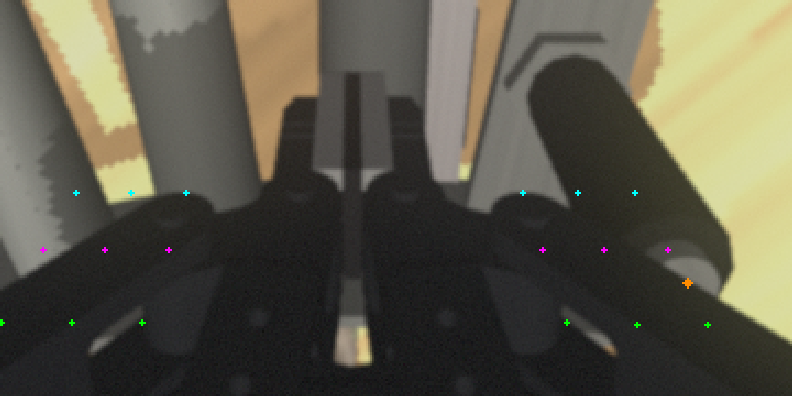

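View pics/k_side.png

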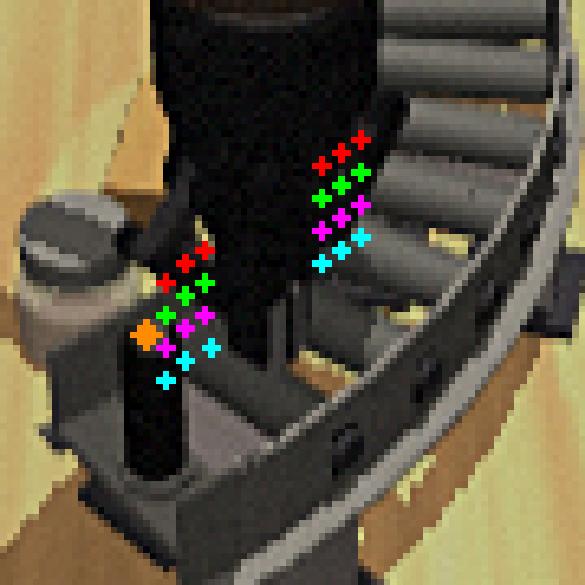

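The gripper's outer link comes within a few mm of the post top in this orientation. I'll lift a little and turn the hand a quarter turn so the knuckles lie across the lane, then finish roller 9.

```bash
python3 -c "
from cell import monitor
print(monitor.observe()['joint_pos'].round(3))"
```

```text
[-0.563  0.215  1.646 -0.005  1.269  1.786]
```

carry_out(deltas=[{"fingers": -1,"dx": 0,"dy": 0,"dz": 8,"spin": 0},{"fingers": -1,"dx": 2,"dy": 2,"dz": 8,"spin": 0},{"fingers": -1,"dx": 0,"dy": 0,"dz": 4,"spin": 0}])

```text
clock: 10.2
position: [0.5191, -0.234, 0.1879]
tool_rot: [-1.215, 2.894, -0.019]
wrist_force: [-0.5, -0.6, 0.5]
width: 0.0
```

```bash
python3 st.py
```

```text
t 10.2 p [ 0.5191 -0.234   0.1879] tip [ 0.5196 -0.2347  0.1149] r 0.3205 th -43.47 roller 8.78 toolx-tan -1.0 F [-0.49 -0.62  0.51]
```

carry_out(deltas=[{"fingers": -1,"dx": 0,"dy": 0,"dz": 0,"spin": 0.17},{"fingers": -1,"dx": 0,"dy": 0,"dz": 0,"spin": 0.17},{"fingers": -1,"dx": 0,"dy": 0,"dz": 0,"spin": 0.17},{"fingers": -1,"dx": 0,"dy": 0,"dz": 0,"spin": 0.17},{"fingers": -1,"dx": 0,"dy": 0,"dz": 0,"spin": 0.17},{"fingers": -1,"dx": 0,"dy": 0,"dz": 0,"spin": 0.17},{"fingers": -1,"dx": 0,"dy": 0,"dz": 0,"spin": 0.17},{"fingers": -1,"dx": 0,"dy": 0,"dz": 0,"spin": 0.17},{"fingers": -1,"dx": 0,"dy": 0,"dz": 0,"spin": 0.17},{"fingers": -1,"dx": 0,"dy": 0,"dz": 0,"spin": 0}])

```text
clock: 11.45
position: [0.5205, -0.2323, 0.1904]
tool_rot: [-2.904, 1.167, -0.012]
wrist_force: [0.4, 0.7, 0.1]
width: -0.0002
```

```bash
python3 look.py side side10; python3 st.py;  python3 - <<'E'
import cv2,numpy as np
a=cv2.resize(cv2.imread("pics/side10.png")[175:315,235:375],(600,600),interpolation=cv2.INTER_CUBIC)
cv2.imwrite("pics/s10z.png",a)
E
```

```text
11.45 [ 0.52048754 -0.23234618  0.19036788] [0.39035126 0.71907704 0.1164898 ] [-2.90388742  1.16718083 -0.01160514] 0.0608
t 11.5 p [ 0.5205 -0.2323  0.1904] tip [ 0.5213 -0.2317  0.1174] r 0.3197 th -42.87 roller 8.7 toolx-tan 88.9 F [ 0.28 -1.22 -0.  ]
```

View pics/s10z.png

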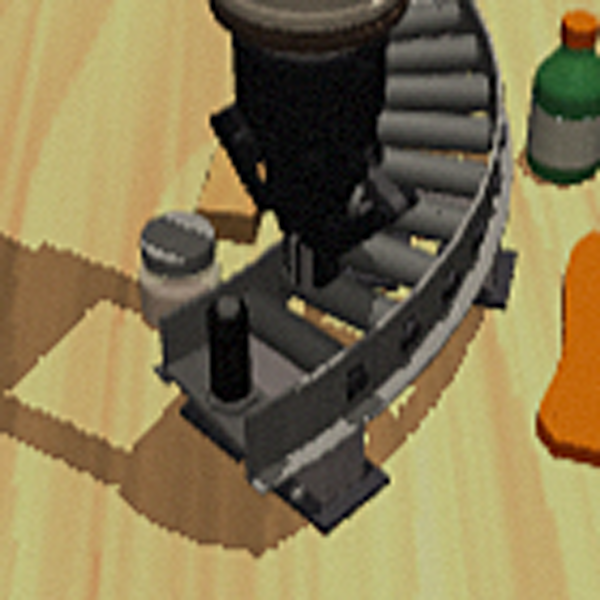

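The knuckles now lie across the lane. I'll drop into the gap between rollers 8 and 9, then stroke over 9.

carry_out(deltas=[{"fingers": -1,"dx": 4.8,"dy": 5,"dz": 0,"spin": 0},{"fingers": -1,"dx": 0,"dy": 0,"dz": 0,"spin": 0},{"fingers": -1,"dx": 0,"dy": 0,"dz": -7,"spin": 0},{"fingers": -1,"dx": 0,"dy": 0,"dz": -6,"spin": 0},{"fingers": -1,"dx": 0,"dy": 0,"dz": -2,"spin": 0},{"fingers": -1,"dx": 0,"dy": 0,"dz": 0,"spin": 0}])

```text
clock: 12.25
position: [0.5256, -0.2267, 0.1739]
tool_rot: [-2.898, 1.182, -0.011]
wrist_force: [-0.0, -0.5, -0.1]
width: -0.0
```

```bash
python3 st.py
```

```text
t 12.25 p [ 0.5256 -0.2267  0.1739] tip [ 0.5263 -0.2261  0.1009] r 0.3196 th -41.52 roller 8.52 toolx-tan 87.1 F [-0.02 -0.48 -0.07]
```

carry_out(deltas=[{"fingers": -1,"dx": 0,"dy": 0,"dz": -4,"spin": 0},{"fingers": -1,"dx": 0,"dy": 0,"dz": -2.5,"spin": 0},{"fingers": -1,"dx": 0,"dy": 0,"dz": 0,"spin": 0},{"fingers": -1,"dx": 0,"dy": 0,"dz": 0,"spin": 0}])

```text
clock: 12.75
position: [0.5256, -0.2269, 0.1672]
tool_rot: [-2.898, 1.182, -0.011]
wrist_force: [0.2, 0.4, -0.2]
width: 0.0002
```

```bash
python3 st.py
```

```text
t 12.75 p [ 0.5256 -0.2269  0.1672] tip [ 0.5264 -0.2262  0.0942] r 0.3198 th -41.53 roller 8.52 toolx-tan 87.1 F [ 0.16  0.4  -0.21]
```

carry_out(deltas=[{"fingers": -1,"dx": -5.0,"dy": -5.6,"dz": -0.6,"spin": -0.02},{"fingers": -1,"dx": -5.1,"dy": -5.5,"dz": 0,"spin": -0.02},{"fingers": -1,"dx": -5.3,"dy": -5.3,"dz": 0,"spin": -0.02}])

```text
clock: 13.12
position: [0.5094, -0.2441, 0.167]
tool_rot: [-2.859, 1.274, -0.012]
wrist_force: [-0.7, 1.5, 3.1]
width: -0.0003
```

```bash
python3 st.py; python3 look.py wrist wrist11
```

```text
t 13.125 p [ 0.5094 -0.2441  0.167 ] tip [ 0.5103 -0.2435  0.094 ] r 0.32 th -45.77 roller 9.09 toolx-tan 87.7 F [-0.67  1.54  3.13]
13.125 [ 0.509383   -0.24406659  0.16701642] [-0.67196372  1.5397703   3.13059728] [-2.85890519  1.27388622 -0.01225226] 0.1144
```

View pics/wrist11.png

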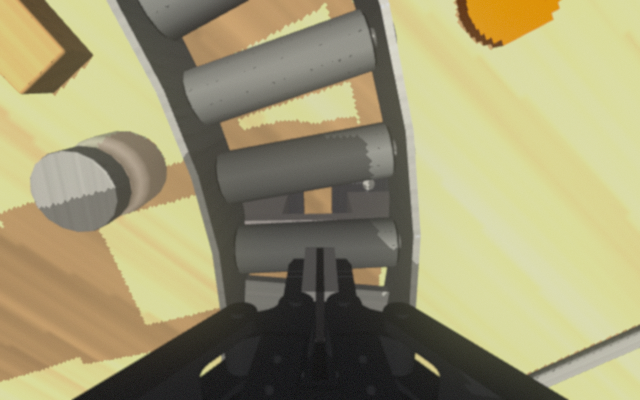

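The wrist view shows the tip mid-lane (guides at about 235 and 398, seam 320), just past roller 9's crest at 3 N. One last short step, then lift straight up.

carry_out(deltas=[{"fingers": -1,"dx": -4.6,"dy": -4.4,"dz": 0,"spin": -0.02},{"fingers": -1,"dx": -1,"dy": -1,"dz": 0,"spin": 0}])

```text
clock: 13.42
position: [0.5027, -0.2507, 0.167]
tool_rot: [-2.844, 1.308, -0.013]
wrist_force: [0.0, 0.0, -0.1]
width: 0.0004
```

```bash
python3 st.py
```

```text
t 13.425 p [ 0.5027 -0.2507  0.167 ] tip [ 0.5036 -0.2502  0.0941] r 0.3203 th -47.46 roller 9.31 toolx-tan 88.1 F [ 0.    0.03 -0.09]
```

The force is back to zero, so the finger has left roller 9. Lifting away.

carry_out(deltas=[{"fingers": -1,"dx": 0,"dy": 0,"dz": 15,"spin": 0},{"fingers": -1,"dx": 0,"dy": 0,"dz": 25,"spin": 0},{"fingers": -1,"dx": 0,"dy": 0,"dz": 40,"spin": 0},{"fingers": -1,"dx": 0,"dy": 0,"dz": 40,"spin": 0},{"fingers": -1,"dx": -20,"dy": -20,"dz": 30,"spin": 0},{"fingers": -1,"dx": -35,"dy": -30,"dz": 0,"spin": 0},{"fingers": -1,"dx": -35,"dy": -30,"dz": 0,"spin": 0},{"fingers": -1,"dx": -35,"dy": -30,"dz": 0,"spin": 0},{"fingers": -1,"dx": 0,"dy": 0,"dz": 0,"spin": 0},{"fingers": -1,"dx": 0,"dy": 0,"dz": 0,"spin": 0}])

```text
clock: 14.68
position: [0.3743, -0.3615, 0.3316]
tool_rot: [-2.85, 1.303, -0.024]
wrist_force: [-0.0, 0.3, 0.2]
width: -0.0001
```

```bash
python3 st.py; python3 look.py top top12; python3 look.py side side12
python3 - <<'E'
import cv2,numpy as np
A=cv2.imread("pics/side0.png")[150:400,220:400];B=cv2.imread("pics/side12.png")[150:400,220:400]
cv2.imwrite("pics/cmp.png",cv2.resize(np.hstack([A,B]),None,fx=2.2,fy=2.2))
E
```

```text
t 14.675 p [ 0.3743 -0.3615  0.3316] tip [ 0.3755 -0.3615  0.2587] r 0.3584 th -75.7 roller 13.08 toolx-tan 116.6 F [-0.03  0.34  0.2 ]
14.675 [ 0.37426198 -0.36154549  0.33164627] [-0.02720693  0.33762204  0.19754381] [-2.8498928   1.30269449 -0.02380462] 0.0149
14.725 [ 0.37439387 -0.36146056  0.33158726] [-0.10722531 -0.16964751  1.08460297] [-2.85034114  1.3021041  -0.02365915] 0.013
```

View pics/cmp.png

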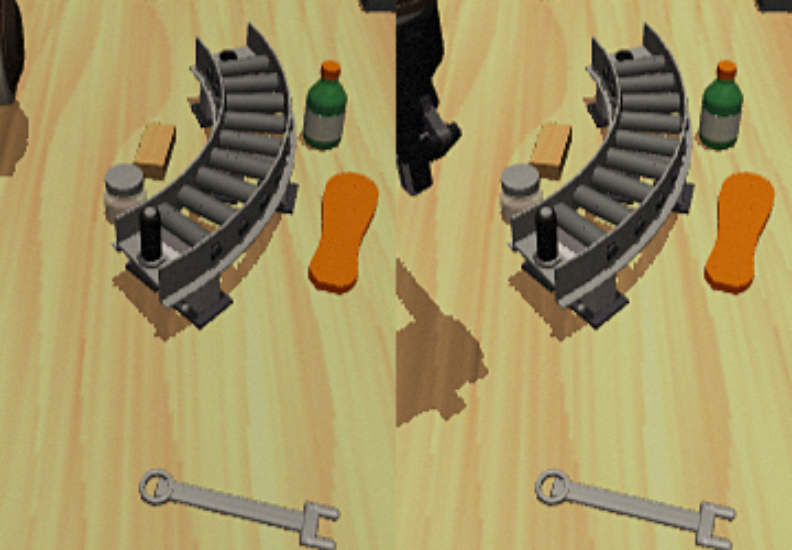

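View pics/top12.png

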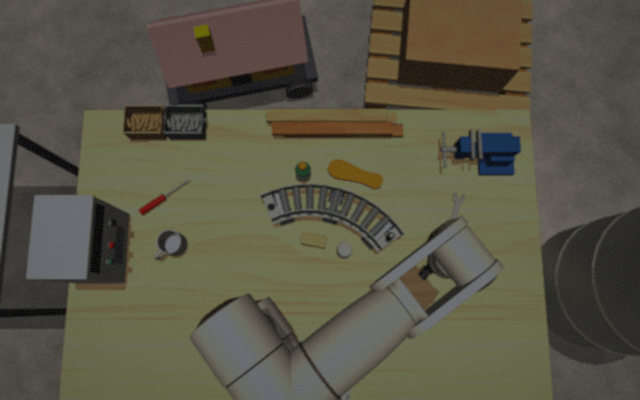

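The before and after views match, nothing on the bench has moved, and the hand is clear. Handing in.

```bash
python3 -c "
from cell import finish_job
print(finish_job())"
```

```text
the job is handed in; nothing more can be done
None
```

I stroked all nine rollers with the shut fingertips, from the open left end (roller 1) round to the stop-post end (roller 9). The job was handed in at about 15 s.

- **Force:** every reading on the rollers showed about 3 to 4.3 N upward, with the tips about 1 to 1.5 mm below the unpressed tops. The force was zero once the fingers had left roller 9.
- **Interruption at roller 9:** about 6 mm before its crest I saw that the gripper's links would come within a few mm of the post top. I lifted off, turned the hand a quarter turn and came down in the gap between rollers 8 and 9, where the force read zero. Then I finished roller 9 in the same direction, so it was stroked in two parts.
- **Last checks:** the side view before and after shows the bench items it covers and the post unmoved. In the top view the mug and screwdriver also look unmoved. The hand is well clear.
- **What disagreed or wasn't checked:**
    - My first position fit, from the top view, was about 6 mm off. The wrist and side views corrected it before I touched anything.
    - I had no reading of how far the rollers turned, so their turning is inferred from the contact force and path.

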